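# Leaving-home taps on the foyer credenza

### The job

You are on your way out: tap the blue key (blinds), then the yellow key (lights), then the red key (alarm), each lightly from above with the closed fingertips, so that each goes most of the way down and stays down. Leave the green key (street door) alone, and do not lift, shift or knock over the pucks, the bowl, the coin cup or the hairbrush; nothing needs to be picked up.

Things in the scene. Friction and masses are not known exactly. Their poses are not given: they have to be found in the camera images.
- blue_puck: Loose wireless puck with the blue key (lowers the blinds): round white weighted base, 70 mm diameter, 26 mm high, about 0.45 kg, standing on the marble. Origin: centre of its underside, z up.
- blue_key (a joint): Travel in m of the blue key, straight down into its puck: 0 = up, 0.012 = fully down. It slides against a steady friction of about 2 N (some tenths more when pushed fast) and stays where it is left, with no spring back. A key counts as down once past 5 mm; the stop at 12 mm is hard, so about 8 mm is a good light tap.
- blue_top (a point): Centre of the flat round top of the blue key, 44 mm diameter; 45 mm above the marble when up, 33 mm when fully down. It moves with the key.
- yellow_puck: Loose wireless puck with the yellow key (turns the lights off): round white weighted base, 70 mm diameter, 26 mm high, about 0.45 kg, standing on the marble. Origin: centre of its underside, z up.
- yellow_key (a joint): Travel in m of the yellow key, straight down into its puck: 0 = up, 0.012 = fully down. It slides against a steady friction of about 2 N (some tenths more when pushed fast) and stays where it is left, with no spring back. A key counts as down once past 5 mm; the stop at 12 mm is hard, so about 8 mm is a good light tap.
- yellow_top (a point): Centre of the flat round top of the yellow key, 44 mm diameter; 45 mm above the marble when up, 33 mm when fully down. It moves with the key.
- red_puck: Loose wireless puck with the red key (arms the alarm): round white weighted base, 70 mm diameter, 26 mm high, about 0.45 kg, standing on the marble. Origin: centre of its underside, z up.
- red_key (a joint): Travel in m of the red key, straight down into its puck: 0 = up, 0.012 = fully down. It slides against a steady friction of about 2 N (some tenths more when pushed fast) and stays where it is left, with no spring back. A key counts as down once past 5 mm; the stop at 12 mm is hard, so about 8 mm is a good light tap.
- red_top (a point): Centre of the flat round top of the red key, 44 mm diameter; 45 mm above the marble when up, 33 mm when fully down. It moves with the key.
- green_puck: Loose wireless puck with the green key (releases the street door; must not be pressed): round white weighted base, 70 mm diameter, 26 mm high, about 0.45 kg, standing on the marble. Origin: centre of its underside, z up.
- green_key (a joint): Travel in m of the green key, straight down into its puck: 0 = up, 0.012 = fully down. It slides against a steady friction of about 2 N (some tenths more when pushed fast) and stays where it is left, with no spring back. A key counts as down once past 5 mm; the stop at 12 mm is hard, so about 8 mm is a good light tap.
- green_top (a point): Centre of the flat round top of the green key, 44 mm diameter; 45 mm above the marble when up, 33 mm when fully down. It moves with the key.
- bowl: Loose cobalt blue glass bowl, 150 mm across the rim, 55 mm high; origin at the centre of its underside. Bystander. To its left (+y), 0.18 m or more away, stands a fixed aluminium phone stand with a phone, about 160 mm high.
- coin_cup: Loose stainless coin cup, 70 mm diameter, 75 mm high; origin at the centre of its underside. Bystander.
- hairbrush: Loose wooden hairbrush lying bristles up, 220 mm long, 60 mm wide at the head, about 33 mm high; origin underneath where handle meets head, x points along it towards the head end. Bystander. To its right (-y), its centre 0.32 m or more away, stands a fixed grey tilt-out drawer bin, 330 mm wide and 145 mm high.
Not all that is in view belongs to the job. Leave any orange look-alike of the yellow_puck alone.

How it is judged:
By the outcome, as a careful person would: the job done as asked, in the order asked, and still so for the second after the job is handed in, with the robot touching nothing.
It also fails if it takes over 43 s, if anything falls off the work surface, if the arm or the gripper's body presses on something with over 40 N, if the wrist force passes 120 N, or if a joint passes its speed limit or range.

### The arm

A 6-joint arm with a two-finger parallel gripper is mounted at the origin on the work surface. World frame = base frame: x ahead of the robot, y to its left, z up, the work surface at z = 0. Lengths are in m, angles in degrees, forces in N, time in s.
With the tool pointing down it reaches from about 0.375 to 0.75 m from the base axis. Payload 9 kg.
Tool frame: the origin (TCP) lies where the fingers leave the gripper's body, on its centre line; the fingertips stand 73 mm ahead of it and the grasp point (between the pads) lies 54 mm ahead of it (robot.tip_reach is the distance from the TCP to the fingertips, in m); z points along the fingers, y is the direction in which the jaws open and shut (so a half turn about z gives the same grasp; the last joint's range is limited). The gripper opens to 85 mm and grips with 20 to 120 N. Pads are 22 mm wide; open, the fingers measure 114 mm over their backs; the gripper's body (76 mm by 85 mm) begins 54 mm behind the grasp point. The pads swing forward as they close: fully open they stand 13 mm farther back than shut.
Start: joints at [57.943, 5.964, 5.575, 89.605, 0, 77.527], TCP at [0.201, 0.565, 0.304] pointing down, gripper open.
Joint ranges: [-171.21, 171.21], [-48.23, 106.86], [-62.78, 66.21], [-105.2, 120.99], [-86.42, 89.51], [-180, 180]. Speed limits (degrees/s): [127.2, 127.2, 147.25, 180, 180, 180].

### API

Orientations are given as [roll, pitch, yaw] about the fixed x, y, z axes, in that order (R = Rz(yaw) Ry(pitch) Rx(roll)).
In Python, from plant import robot gives the robot as it stands. Calls block until the motion is done:
- robot.move_pose(position, orientation): joint-space move of the TCP to a pose.
- robot.line_to(position, vel=0.15, rotation=None, guard=None): straight line of the TCP; rotation=None keeps the orientation; vel is the mean speed in m/s. With guard (N) it stops when the force on the tool has changed by that much, and returns True; else False.
- robot.goto_joints(angles): joint-space move.
- robot.set_gripper(opening): finger opening in m; the grip force is fixed at half the most; returns when the fingers have stopped.
- robot.pause(seconds).
- robot.ik(position, orientation): joint angles nearest the present ones, or None.
- robot.observe(): the state.
- robot.grab_frame(name): name is "scene" or "top" or "wrist"; returns the picture (400x640x3 uint8, blue, green, red); there is no depth.
- robot.get_calibration(name): a dict with "vertical_fov" (degrees; the focal length in pixels is half the picture's height over the tangent of half this angle, whatever the lens; pixels are square), "cx", "cy" (the principal point, pixels), "k1" (the pictures are not rectified: a ray, as slopes to the right and down, at radius r is drawn at 1 + k1 r^2 times it, then the intrinsics apply), "rvec" (rotation vector, rad) and "tvec" (3), from world to camera coordinates, as OpenCV has them. Camera axes: x right, y down, z forward; pixel columns grow to the right and rows downward; lengths in m; the calibration is good to about 2 mm. A picture is of the moment at which its call begins: read the wrist's pose just before it. get_calibration takes no time and is no camera call; for the wrist camera it gives the pose at the moment of the call.
A pose or a line that the arm cannot do raises robot.IKError and nothing moves.
- robot.job_done(): hands the job in, once; it reports no verdict.
The state is a dict: "time": time; "q": joint angles; "qvel": joint speeds; "joint_torque": joint torques, N m; "tool_pos": TCP position; "tcp_rot": TCP orientation; "ft_force": force on the tool from outside, world axes, zero at the start; "torque": the same for the moment, N m; "gripper_width": finger opening in m.
Only numpy, scipy, OpenCV 4.12 (cv2) and the standard library are available. Lean on these libraries where they do the work, as an engineer would, in place of code of your own. Each camera call takes 0.05 s, during which the arm holds its last target.

## Working session

There is one attempt and no reset: what is moved stays moved. The work goes in short steps, each a Python script; the robot and the scene stay as the last script left them, time stands still between calls to the robot, and variables do not carry over. Pictures are saved under pics/ and viewed, and the job is handed in when it is done.

```bash
ls; mkdir -p pics; python3 - <<'E'
from plant import robot
import cv2
for n in("scene","top","wrist"):
    c=robot.get_calibration(n); print(n,c)
    cv2.imwrite(f"pics/{n}0.png",robot.grab_frame(n))
s=robot.observe();print(s["time"],s["tool_pos"],s["tcp_rot"],s["gripper_width"])
E
```

```text
pics
scene {'vertical_fov': 56.26262651023648, 'cx': 318.5057050703083, 'cy': 202.83432536053388, 'k1': 0.029720372747754305, 'rvec': array([ 2.1820681 ,  1.40874334, -0.43190783]), 'tvec': array([-0.24817255, -0.4147449 ,  1.08172213])}
top {'vertical_fov': 42.57399193733968, 'cx': 315.25084557422196, 'cy': 201.29921364180575, 'k1': 0.040072822137892816, 'rvec': array([ 2.13901828, -2.09843474,  0.18269213]), 'tvec': array([-0.00298736,  0.56943343,  1.10082492])}
wrist {'vertical_fov': 59.51473879774378, 'cx': 313.8964373464999, 'cy': 202.03882717214688, 'k1': -0.07260908309849758, 'rvec': array([-2.33386263, -1.64593284, -0.2750956 ]), 'tvec': array([-0.59960146, -0.0405601 ,  0.38134444])}
0.15 [0.20100939 0.56512968 0.30330538] [-1.79943308e+02 -1.51226043e-02  1.60415135e+02] 0.08562547488412355
```

View pics/scene0.png

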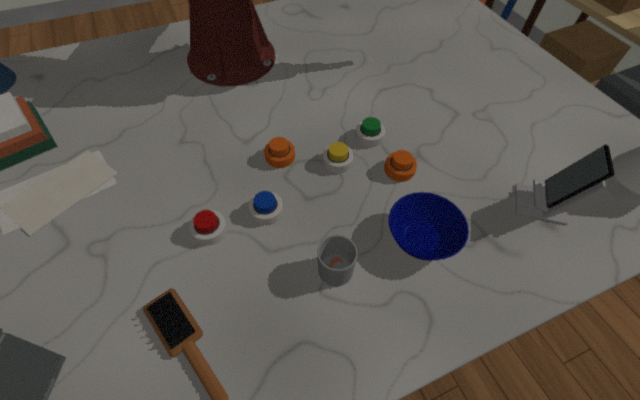

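View pics/top0.png

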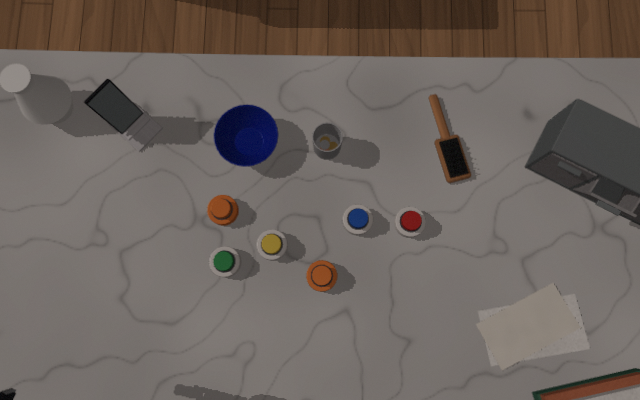

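View pics/wrist0.png

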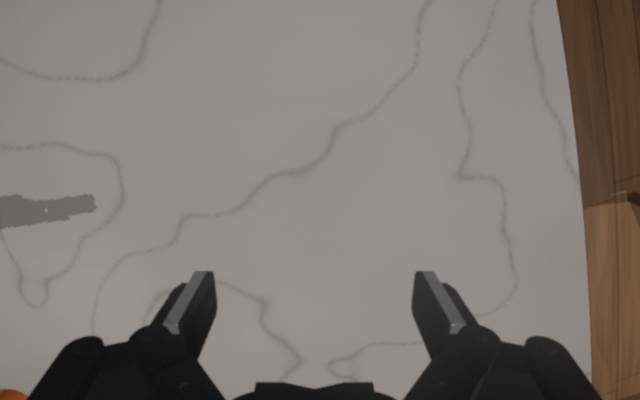

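The top view shows blue at about (357,218), red (410,221), yellow (271,244) and green (224,261), with orange look-alikes at (222,210) and (321,275). The scene view agrees. Next I measure the positions.

```bash
cat > h.py <<'E'
import cv2, numpy as np
def cam(c):
    f=200/np.tan(np.radians(c["vertical_fov"]/2))
    K=np.array([[f,0,c["cx"]],[0,f,c["cy"]],[0,0,1]]); d=np.array([c["k1"],0,0,0.])
    R=cv2.Rodrigues(c["rvec"])[0]; return K,d,R,np.asarray(c["tvec"])
def ray(c,uv):
    K,d,R,t=cam(c); p=cv2.undistortPoints(np.array([[uv]],float),K,d)[0,0]
    return -R.T@t, R.T@np.array([p[0],p[1],1])
def onplane(c,uv,z):
    o,v=ray(c,uv); return o+v*(z-o[2])/v[2]
def cross(c1,u1,c2,u2):
    a,v=ray(c1,u1); b,w=ray(c2,u2); v=v/np.linalg.norm(v); w=w/np.linalg.norm(w)
    s=np.linalg.lstsq(np.c_[v,-w],b-a,rcond=None)[0]; p,q=a+s[0]*v,b+s[1]*w
    return (p+q)/2,np.linalg.norm(p-q)
H={"blue":[(100,125)],"yellow":[(20,32)],"red":[(0,4),(175,180)],"green":[(50,85)]}
def blobs(img,col,smin=110):
    h=cv2.cvtColor(img,cv2.COLOR_BGR2HSV); m=0
    for a,b in H[col]: m=m|cv2.inRange(h,(a,smin,50),(b,255,255))
    n,_,st,ce=cv2.connectedComponentsWithStats(m)
    return [(tuple(ce[i].round(1)),st[i].tolist()) for i in range(1,n) if st[i,4]>60]
E
python3 - <<'E'
import cv2
from h import *
from plant import robot
for n in("top","scene"):
    c=robot.get_calibration(n); im=cv2.imread(f"pics/{n}0.png")
    for col in H:
        for ce,st in blobs(im,col): print(n,col,ce,st,onplane(c,ce,.045).round(4))
im=cv2.imread("pics/top0.png")[170:300,190:450];cv2.imwrite("pics/topc.png",cv2.resize(im,None,fx=3,fy=3,interpolation=2))
im=cv2.imread("pics/scene0.png")[100:260,180:400];cv2.imwrite("pics/scenec.png",cv2.resize(im,None,fx=3.5,fy=3.5,interpolation=2))
E
```

```text
top blue (np.float64(248.4), np.float64(135.0)) [214, 105, 64, 61, 2705] [0.7244 0.1662 0.045 ]
top blue (np.float64(357.6), np.float64(218.0)) [348, 209, 20, 19, 306] [ 0.5344 -0.0879  0.045 ]
top yellow (np.float64(271.0), np.float64(243.6)) [261, 234, 21, 20, 318] [0.4731 0.1047 0.045 ]
top red (np.float64(410.8), np.float64(220.4)) [401, 211, 21, 20, 328] [ 0.5312 -0.2068  0.045 ]
top green (np.float64(223.0), np.float64(260.5)) [214, 251, 19, 20, 296] [0.4337 0.2097 0.045 ]
scene blue (np.float64(264.5), np.float64(201.8)) [254, 191, 22, 22, 389] [ 0.5425 -0.0917  0.045 ]
scene blue (np.float64(421.9), np.float64(224.2)) [389, 193, 79, 67, 3292] [0.7147 0.1646 0.045 ]
scene yellow (np.float64(337.8), np.float64(151.5)) [328, 142, 20, 20, 333] [0.4815 0.1001 0.045 ]
scene red (np.float64(265.4), np.float64(52.1)) [257, 44, 17, 17, 114] [0.0748 0.0793 0.045 ]
scene red (np.float64(205.3), np.float64(221.2)) [193, 210, 25, 24, 449] [ 0.5389 -0.2099  0.045 ]
scene green (np.float64(371.5), np.float64(125.2)) [363, 118, 17, 17, 219] [0.4401 0.2072 0.045 ]
```

```bash
python3 - <<'E'
from plant import robot
print(robot.tip_reach)
E
```

```text
0.0726
```

```bash
cat > mv.py <<'E'
from plant import robot
import numpy as np
P={"blue":(.5344,-.0879),"yellow":(.4731,.1047),"red":(.5312,-.2068)}
def above(k,z):
    x,y=P[k]; yaw=102.5+np.degrees(np.arctan2(y,x))
    print(k,robot.ik([x,y,z],[180,0,yaw]))
    robot.move_pose([x,y,z],[180,0,yaw])
    s=robot.observe();print(s["time"],s["tool_pos"],s["ft_force"].round(2) if hasattr(s["ft_force"],'round') else s["ft_force"])
E
python3 - <<'E'
from mv import *
import cv2
robot.set_gripper(0.0)
print(robot.tip_reach,robot.observe()["gripper_width"])
above("blue",.25)
for i in range(3):
    robot.pause(.1); print(np.round(robot.observe()["ft_force"],2))
c=robot.get_calibration("wrist"); im=robot.grab_frame("wrist"); cv2.imwrite("pics/w1.png",im)
from h import *
for col in H:
    for ce,st in blobs(im,col): print(col,ce,st,onplane(c,ce,.045).round(4))
E
```

```text
0.0726 -1.394389044154647e-05
blue [-23.18577382  -4.48638624 -10.55647095  83.9299153    0.
  63.65480178]
3.5167 [ 0.53455134 -0.08720987  0.25008825] [0.49 0.04 0.87]
[ 0.32 -0.21 -0.63]
[ 0.97 -0.19  0.05]
[-0.41 -0.87  0.28]
blue (np.float64(316.3), np.float64(189.0)) [291, 163, 51, 53, 2091] [ 0.5351 -0.0862  0.045 ]
```

View pics/w1.png

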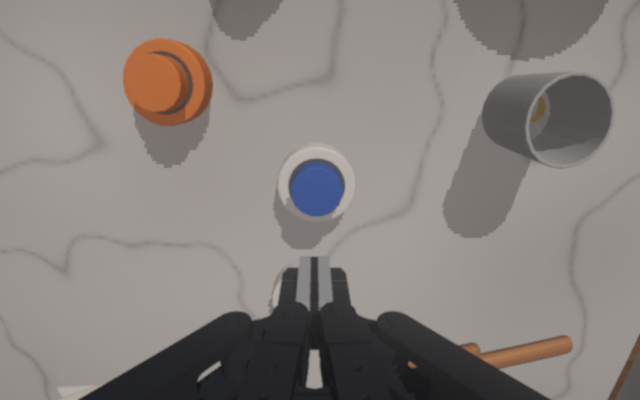

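The wrist view shows the blue key at (316,189), which casts to within 2 mm of the top-camera position. Force noise is about ±1 N, so I will press by position and use a 7 N guard against the stop.

```bash
cat >> mv.py <<'E'
def press(k,zt=.037):
    x,y=P[k]; L=robot.tip_reach
    robot.line_to([x,y,.055+L],vel=.12)
    robot.pause(.15)
    f0=np.mean([(robot.pause(.02),robot.observe()["ft_force"])[1] for _ in range(8)],0)
    for z in (.048,.044,.040,zt):
        g=robot.line_to([x,y,z+L],vel=.02,guard=7)
        f=np.mean([(robot.pause(.02),robot.observe()["ft_force"])[1] for _ in range(8)],0)
        s=robot.observe(); print(k,z,"guard",g,"tipz",round(s["tool_pos"][2]-L,4),"dF",np.round(f-f0,2))
        if g: break
    robot.line_to([x,y,.25],vel=.12)
    print(robot.observe()["time"])
E
python3 - <<'E'
from mv import *
import cv2
from h import *
press("blue")
c=robot.get_calibration("wrist"); im=robot.grab_frame("wrist"); cv2.imwrite("pics/w2.png",im)
for ce,st in blobs(im,"blue"): print(ce,st,onplane(c,ce,.037).round(4))
im=robot.grab_frame("scene");cv2.imwrite("pics/s2.png",im)
E
```

```text
blue 0.048 guard False tipz 0.0481 dF [ 0.02  0.16 -0.1 ]
blue 0.044 guard False tipz 0.0439 dF [-0.14 -0.15  0.35]
blue 0.04 guard False tipz 0.0399 dF [-0.07  0.04 -0.02]
blue 0.037 guard False tipz 0.0369 dF [ 0.08  0.   -0.12]
8.6667
(np.float64(317.1), np.float64(187.4)) [293, 163, 50, 49, 1938] [ 0.5352 -0.0869  0.037 ]
```

View pics/w2.png

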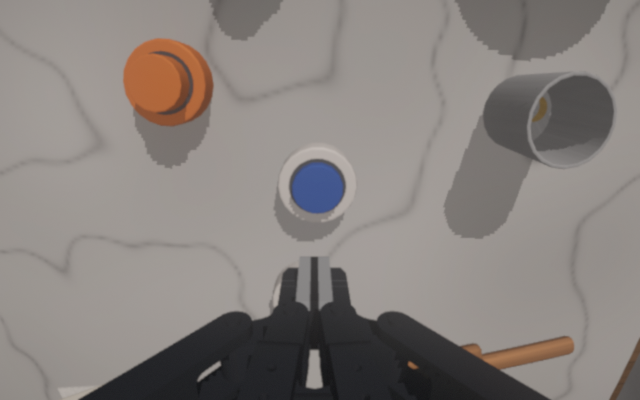

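View pics/s2.png

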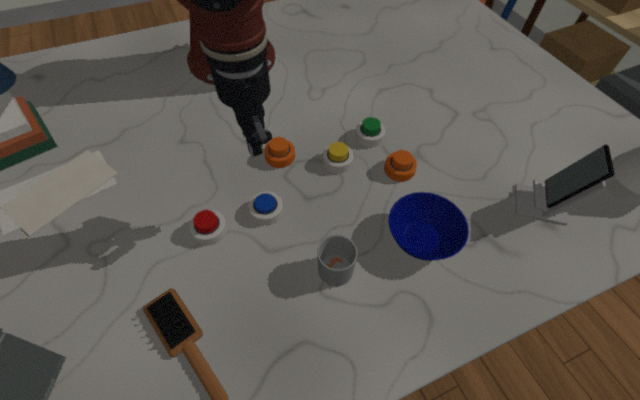

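```bash
python3 - <<'E'
from plant import robot
import cv2
from h import *
c=robot.get_calibration("scene"); K,d,R,t=cam(c)
for f in("scene0","s2"):
    im=cv2.imread(f"pics/{f}.png")
    for col in H:
        for ce,st in blobs(im,col): print(f,col,ce,st)
a=np.linspace(0,2*np.pi,72)
for z in(.045,.040,.037,.033):
    p=np.c_[.5350+.022*np.cos(a),-.087+.022*np.sin(a),0*a+z]
    for n in("scene","wrist"):
        K,d,R,t=cam(robot.get_calibration(n)); q=cv2.projectPoints(p,cv2.Rodrigues(R)[0],t,K,d)[0][:,0]
        print(z,n,q.min(0).round(1),q.max(0).round(1),round(cv2.contourArea(q.astype(np.float32))))
A=[cv2.resize(cv2.imread(f"pics/{f}.png")[180:235,240:295],None,fx=7,fy=7,interpolation=0) for f in("scene0","s2")]
cv2.imwrite("pics/cmp.png",np.hstack(A))
E
```

```text
scene0 blue (np.float64(264.5), np.float64(201.8)) [254, 191, 22, 22, 389]
scene0 blue (np.float64(421.9), np.float64(224.2)) [389, 193, 79, 67, 3292]
scene0 yellow (np.float64(337.8), np.float64(151.5)) [328, 142, 20, 20, 333]
scene0 red (np.float64(265.4), np.float64(52.1)) [257, 44, 17, 17, 114]
scene0 red (np.float64(205.3), np.float64(221.2)) [193, 210, 25, 24, 449]
scene0 green (np.float64(371.5), np.float64(125.2)) [363, 118, 17, 17, 219]
s2 blue (np.float64(509.0), np.float64(8.3)) [503, 0, 13, 19, 64]
s2 blue (np.float64(423.1), np.float64(224.3)) [389, 193, 79, 67, 3475]
s2 blue (np.float64(264.6), np.float64(203.1)) [254, 194, 22, 19, 339]
s2 yellow (np.float64(337.9), np.float64(151.5)) [328, 142, 20, 20, 333]
s2 red (np.float64(255.8), np.float64(29.0)) [245, 13, 20, 32, 208]
s2 red (np.float64(205.3), np.float64(221.2)) [193, 210, 25, 24, 451]
s2 green (np.float64(371.4), np.float64(125.6)) [362, 118, 18, 17, 233]
0.045 scene [254.4 189.4] [276.5 207.3] 311
0.045 wrist [290.1 164. ] [343.8 215.4] 2165
0.04 scene [254.7 190.8] [276.7 208.7] 308
0.04 wrist [290.5 162.6] [343.3 213.2] 2099
0.037 scene [254.9 191.7] [276.9 209.6] 307
0.037 wrist [290.7 161.8] [343. 212.] 2061
0.033 scene [255.2 192.8] [277.  210.7] 305
0.033 wrist [291.  160.8] [342.7 210.4] 2011
```

View pics/cmp.png

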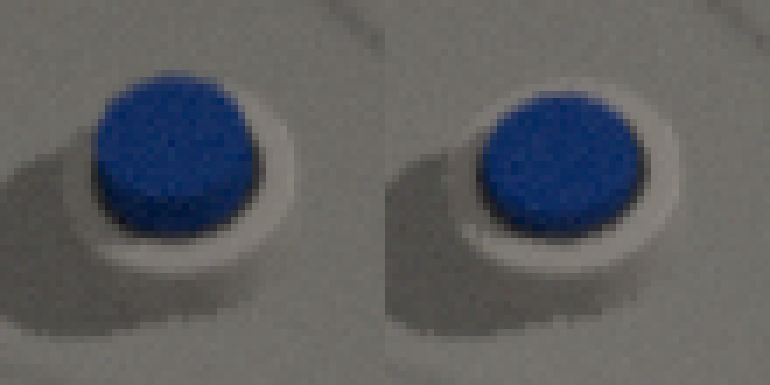

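In the scene crop the blue key's upper edge dropped about 3 px (rows 191 to 194), which is roughly 8 mm. The puck has not moved. Yellow is next.

```bash
cat > go.py <<'E'
import sys
from mv import *
import cv2
from h import *
k=sys.argv[1]
above(k,.25)
c=robot.get_calibration("wrist"); im=robot.grab_frame("wrist"); cv2.imwrite(f"pics/w_{k}.png",im)
est=None
for ce,st in blobs(im,k):
    p=onplane(c,ce,.045); print(ce,st,p.round(4))
    if np.hypot(*(p[:2]-P[k]))<.006: est=p
if est is None: sys.exit("disagree")
press(k)
im=robot.grab_frame("scene");cv2.imwrite(f"pics/s_{k}.png",im)
o=cv2.imread("pics/scene0.png")
for n,i in(("before",o),("after",im)):
    for col in H: print(n,col,blobs(i,col))
u=[b for b in blobs(o,k) if b[0][1]>100][0][0]; u=[int(v) for v in u]
cv2.imwrite(f"pics/cmp_{k}.png",np.hstack([cv2.resize(i[u[1]-27:u[1]+27,u[0]-27:u[0]+27],None,fx=7,fy=7,interpolation=0) for i in(o,im)]))
E
python3 go.py yellow
```

```text
yellow [ -3.03476855 -14.68681911 -19.72142643  84.96539268   0.
  61.98644355]
9.5917 [0.47356361 0.10404366 0.24997327] [ 1.06 -0.93  0.23]
(np.float64(315.6), np.float64(185.8)) [290, 159, 53, 54, 2205] [0.4722 0.1083 0.045 ]
yellow 0.048 guard False tipz 0.048 dF [-0.15 -0.27 -0.21]
yellow 0.044 guard False tipz 0.0439 dF [ 0.03 -0.4  -0.01]
yellow 0.04 guard False tipz 0.0399 dF [-0.2  -0.54  0.1 ]
yellow 0.037 guard False tipz 0.0369 dF [ 0.17 -0.06 -0.31]
14.4417
before blue [((np.float64(264.5), np.float64(201.8)), [254, 191, 22, 22, 389]), ((np.float64(421.9), np.float64(224.2)), [389, 193, 79, 67, 3292])]
before yellow [((np.float64(337.8), np.float64(151.5)), [328, 142, 20, 20, 333])]
before red [((np.float64(265.4), np.float64(52.1)), [257, 44, 17, 17, 114]), ((np.float64(205.3), np.float64(221.2)), [193, 210, 25, 24, 449])]
before green [((np.float64(371.5), np.float64(125.2)), [363, 118, 17, 17, 219])]
after blue [((np.float64(422.4), np.float64(224.2)), [389, 193, 79, 67, 3361]), ((np.float64(264.7), np.float64(203.1)), [254, 194, 22, 19, 338])]
after yellow [((np.float64(337.6), np.float64(152.9)), [328, 144, 20, 18, 275])]
after red [((np.float64(242.6), np.float64(8.5)), [235, 0, 16, 23, 96]), ((np.float64(263.2), np.float64(50.5)), [252, 36, 22, 30, 168]), ((np.float64(237.6), np.float64(76.0)), [220, 69, 37, 14, 196]), ((np.float64(205.3), np.float64(221.3)), [193, 210, 25, 24, 450])]
after green [((np.float64(371.3), np.float64(125.5)), [362, 118, 18, 17, 230])]
```

View pics/cmp_yellow.png

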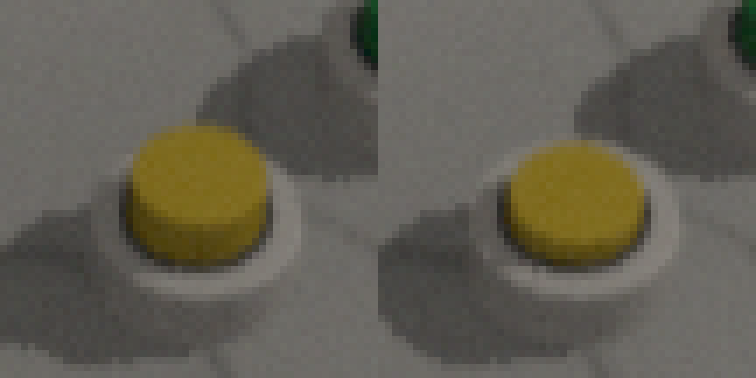

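The yellow key is clearly down: its edge dropped about 2.5 px, and only a thin strip of its side still shows. The puck is in place. Red is next.

```bash
python3 go.py red
```

```text
red [-34.41269513   0.49588838  -5.68005789  83.82405373   0.
  64.35862779]
15.7 [ 0.53128922 -0.20569734  0.2500137 ] [-0.11  0.27 -0.35]
(np.float64(317.2), np.float64(190.3)) [292, 164, 52, 54, 2183] [ 0.5326 -0.2058  0.045 ]
red 0.048 guard False tipz 0.0481 dF [-0.05  0.03 -0.03]
red 0.044 guard False tipz 0.0439 dF [-0.33  0.    0.34]
red 0.04 guard False tipz 0.0398 dF [-0.1   0.08  0.19]
red 0.037 guard False tipz 0.0369 dF [ 0.08  0.04 -0.05]
20.55
before blue [((np.float64(264.5), np.float64(201.8)), [254, 191, 22, 22, 389]), ((np.float64(421.9), np.float64(224.2)), [389, 193, 79, 67, 3292])]
before yellow [((np.float64(337.8), np.float64(151.5)), [328, 142, 20, 20, 333])]
before red [((np.float64(265.4), np.float64(52.1)), [257, 44, 17, 17, 114]), ((np.float64(205.3), np.float64(221.2)), [193, 210, 25, 24, 449])]
before green [((np.float64(371.5), np.float64(125.2)), [363, 118, 17, 17, 219])]
after blue [((np.float64(508.6), np.float64(8.8)), [503, 0, 13, 19, 76]), ((np.float64(5.6), np.float64(77.9)), [0, 64, 15, 30, 278]), ((np.float64(424.2), np.float64(224.4)), [389, 193, 79, 67, 3615]), ((np.float64(264.6), np.float64(203.1)), [254, 194, 22, 19, 338])]
after yellow [((np.float64(337.6), np.float64(153.0)), [328, 145, 20, 17, 274])]
after red [((np.float64(144.4), np.float64(24.7)), [126, 3, 35, 42, 391]), ((np.float64(261.5), np.float64(45.3)), [251, 20, 24, 43, 217]), ((np.float64(149.6), np.float64(54.0)), [129, 38, 38, 32, 331]), ((np.float64(256.8), np.float64(71.3)), [244, 60, 27, 21, 117]), ((np.float64(205.8), np.float64(222.6)), [194, 212, 24, 22, 392])]
after green [((np.float64(371.2), np.float64(125.8)), [362, 118, 18, 18, 241])]
```

View pics/cmp_red.png

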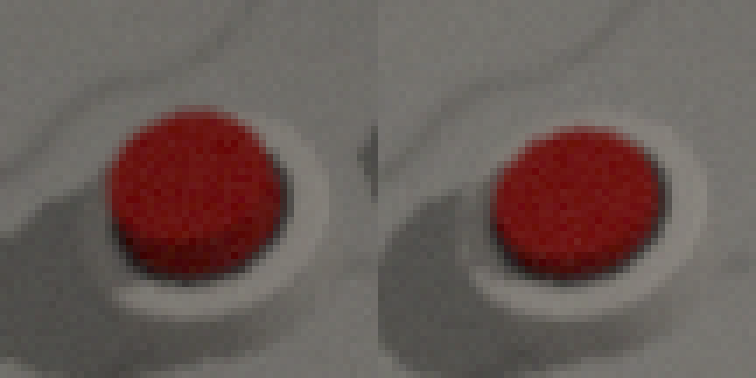

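View pics/s_red.png

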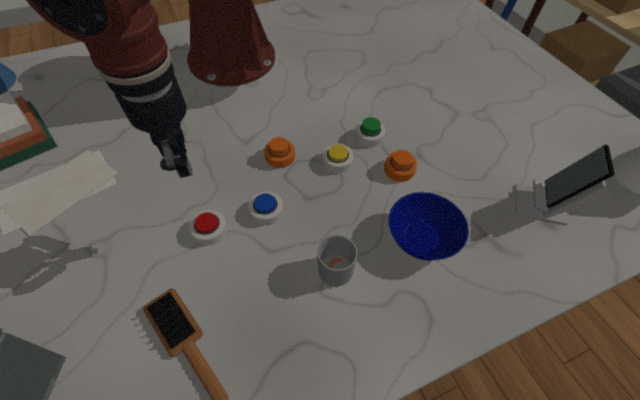

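The red key is down (upper edge 2 to 3 px lower). In the scene view blue, yellow and red stay down. Green at (371,126), the bowl, cup, brush and look-alikes are where they were, and the arm is clear.

```bash
python3 -c "
from plant import robot
robot.pause(.2);robot.job_done();print(robot.observe()['time'])"
```

```text
the job is handed in; nothing more can be done
the job is handed in; nothing more can be done
```

I tapped the blue, yellow and red keys in that order with the closed fingertips. Each time the tips stopped at about 37 mm, roughly 8 mm of key travel. I handed the job in at about 21 s of the 43 s allowed, with the arm raised clear of everything.

**Final check:** in the last scene picture all three keys sit 2–3 px lower than at the start, which matches about 7–8 mm. By eye, the green key, the pucks, bowl, coin cup, hairbrush and orange look-alikes are where they were.

**What disagreed or gave no help:**
- **Key positions:** the top and wrist cameras agreed within about 2 mm, except for yellow, where they differed by about 4 mm. I pressed at the top-camera positions, well inside the 44 mm key tops.
- **Force:** readings taken between the small downward steps stayed within the noise (about ±1 N), so they did not confirm contact. The 7 N guard never tripped. That the keys went down rests on tip height and the pictures.

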